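Ease open the glass crate's sagging bolt and hold its gate ajar

ROBOT

A 6-joint arm with a two-finger parallel gripper is mounted at the origin on the work surface. World frame = base frame: x ahead of the robot, y to its left, z up, the work surface at z = 0. Lengths are in m, angles in degrees, forces in N, time in s.
With the tool pointing down it reaches from about 0.35 to 0.875 m from the base axis. Payload 4.2 kg.
Tool frame: the origin (TCP) lies at the very end of the fingers, on their centre line; the grasp point (between the pads) lies behind it (r.grip_point_offset is the z of the grasp point in the tool frame, in m); z points along the fingers, y is the direction in which the jaws open and shut (so a half turn about z gives the same grasp; the last joint's range is limited). The gripper opens to 87 mm and grips with 3 to 60 N. Pads are 19 mm wide; open, the fingers measure 117 mm over their backs; the gripper's body (75 mm by 190 mm) begins 51 mm behind the grasp point.
Start: joints at [-58.637, 22.042, 0.453, 0, -68.411, -14.817], TCP at [0.178, -0.599, 0.201] pointing down, gripper open.
Joint ranges: [-179.83, 179.83], [-69.29, 118.12], [-61.27, 80.66], [-181.25, 117.63], [-171.15, -9.14], [-177.46, 177.46]. Speed limits (degrees/s): [159.86, 159.86, 180, 180, 180, 180].

INTERFACE

Orientations are given as a 3x3 rotation matrix whose columns are the frame's x, y, z axes.
In Python, from station import r, capture, workorder gives the robot as it stands. The module is installed in compiled form; this text tells all that it offers.
- The arm moves only by the shell command python3 -m crank 'ROWS'. ROWS is JSON, a list of rows, each an object with "delta_rot": the turn, a rotation vector about the tool's x, y, z in rad, a list of three; "linear": the shift along the tool's x, y, z in m, a list of three; "gripper": the opening in per cent of the stroke, from 0 (shut) to 100 (fully open). A call has 1 to 10 rows; each row shifts and turns the commanded pose from where the row before left it, along the tool's axes as they then stand; what a row does not reach is not made up. A row lasts 1/8 s, in which the tool goes at most 62.5 mm and 10.7 degrees, less where a joint would pass 70% of its speed; a pose out of reach is approached as far as the arm can. A call is refused whole if a number of a shift passes 0.0625 or a number of a turn 0.188, either way. A call with a gripper value outside its range is refused whole. The fingers move at their own pace and stop on an object; the grip force is fixed at half the most. Time passes only in rows, so rows that do not move let the fingers close. It gives the time, the measured TCP pose, the force and the opening at its end, in the units of the state.
- r.sense(): the state, without advancing time (a new reading comes with each control period).
- capture(name): name is "scene" or "side" or "wrist"; returns a dict with "img" (400x640x3 uint8, blue, green, red), "fx", "fy", "cx", "cy" (pixels), "world_from_camera" (4x4, takes a point from camera to world coordinates). Camera axes: x right, y down, z forward; pixel columns grow to the right and rows downward; lengths in m; the calibration is good to about 2 mm. A picture is of the moment at which its call begins. There is no depth.
- workorder.finish_job(): hands the job in, once; it reports no verdict.
The state is a dict: "time_s": time; "joints": joint angles; "joint_velocities": joint speeds; "effort": joint torques, N m; "tcp_pos": TCP position; "ee_rot": TCP orientation; "wrist_force": force on the tool from outside, world axes, zero at the start; "moment": the same for the moment, N m; "gripper_width": opening from 0.0 (shut) to 1.0 (fully open).
Only numpy, scipy, OpenCV 4.12 (cv2) and the standard library are available. Lean on these libraries where they do the work, as an engineer would, in place of code of your own. Each camera call takes 0.05 s, during which the arm holds its last target.

TASK

The worn bolt on the tasting-glass crate has sagged behind the bent-up lip of its keeper: take it by its upright handle, lift it over the lip while drawing it back until it is well clear of the keeper, without wrenching it against the lip. Then swing the sprung gate a hand's breadth ajar, about 20 degrees (12 to 30 will do), and finish while still gripping the bolt handle and holding the gate still there, because it shuts by itself. Leave the glasses and the other things on the table where they stand.

Things in the scene. Friction and masses are not known exactly. Their poses are not given: they have to be found in the camera images.
- crate: Open-topped slatted wooden crate of short glasses, fixed: 200 deep (x), 300 wide (y), 130 mm high. Origin: centre of its underside. Front = -x side, facing the robot; +y runs along the front to the hinge; z up. Front: slatted gate 223 wide x 130 high x 20 mm thick and, on its -y side, a 53 mm wide fixed post with the keeper. All but the bolt handle stays below 175 mm above the table.
- gate (a joint): Angle of the gate (rad): 0 shut, growing as its free (-y) end swings out to the crate's -x side (clockwise seen from above), stop at 1.2. A spring shuts it: about 0.3 N m when shut, 0.6 N m at 0.35 rad (some 5 N at the drawn-back handle). The keeper blocks it while the bolt is in.
- gate_hinge (a point): Point on the gate's vertical hinge axis, at the height of the sagged bolt's axis (148 mm above the table); crate frame (-100, 130, 148) mm. Turns with the gate: with the gate shut its axes are the crate's, and the gate extends 223 mm along its -y.
- bolt: Steel barrel bolt on the gate's top edge: 12 mm rod along y in two oversize guides, an upright handle, and at its -y end a dropped nose 10 mm long, 12 mm wide, reaching 15 mm below the rod's axis. Origin: on the rod's axis below the handle, at bolt_draw 0 175 mm from the hinge axis along -y and 148 mm above the table; axes as the gate's (y to the hinge, z up). About 0.15 kg.
- bolt_handle (a point): Where to grip the bolt: on the axis of its upright round steel handle, 18 mm thick, from 27 mm below to 25 mm above this point (22 mm collar at its foot); 55 mm above the rod's axis, 203 mm above the table while sagged. It stands in the gate's plane; the guides' tops are 28 mm below this point, so fingers may come from above at any yaw.
- bolt_draw (a joint): How far the bolt is drawn back along the gate's +y, towards the hinge (m): starts between 0 and 0.005, stop at 0.045, friction about 2 N, stays where it is left. Unlifted, its nose meets the keeper's lip at about 0.008; lifted, the nose is out of the keeper beyond 0.024.
- bolt_lift (a joint): How far the bolt is lifted in its loose guides (m): 0 sagged (it falls back by its weight), stop at 0.016. The nose passes over the lip from 0.008 up, so about 0.012 is right.
- keeper_lip: The keeper's bent-up steel lip on the fixed post; origin: its top edge, crate frame (-100, -102, 141) mm. The keeper is a steel channel 22 mm wide along y on the post's top, open above, with 28 mm high cheeks on its -x and +x sides; the 5 mm thick lip closes its end next to the gate and the bolt's nose hangs behind it.
- glass_a: Loose tasting glass, 50 mm across, 60 mm high, in front of the hinge side of the crate: the gate would strike it at about 0.7 rad. Origin under its centre.
- glass_b: Loose glass like glass_a, in front of the keeper post. Origin under its centre.
- glass_c: Loose glass like glass_a, to the right (-y) of the crate. Origin under its centre.
- spoon: Loose steel spoon, 150 mm long, left (+y) of the crate. Origin at its underside.
- water_bottle: Loose water bottle, 76 mm across, 250 mm high, on the left. Origin under its centre.
- pot: Loose white pot, 170 mm across, 100 mm high, far right. Origin under its centre.
- jar: Loose jar with a metal lid, 72 mm across, 90 mm high, on the left. Origin under its centre.

How it is judged (in metres and radians):
On the way, in this order (a step that is already met when the one before it is completed fails the run):
1. the sagged bolt is lifted clear of the lip while its nose is still in the keeper (value of joint bolt_lift above 0.005 m and value of joint bolt_draw below 0.025 m), for 0.02 s.
2. the bolt is drawn back out of the keeper (value of joint bolt_draw above 0.025 m), for 0.1 s.
At the end, for the whole second after the job is handed in: The gate stands still (slower than 0.05 rad/s) at 0.19 to 0.54 rad (11 to 31 degrees), the bolt is drawn back more than 25 mm, and the fingers still hold the bolt (contact force over 1 N) (value of joint gate between 0.19 and 0.54 rad and velocity of joint gate between -0.05 and 0.05 rad/s and value of joint bolt_draw above 0.025 m and contact force between the fingers and bolt above 1 N); the arm keeps its last pose, push and grip.
It fails at once if the bolt is wrenched against the lip of the keeper (over 40 N) (contact force between bolt and keeper_lip above 40 N).
It fails at once if a glass or another loose thing on the table is shifted more than 30 mm (distance of any of glass_a, glass_b, glass_c, spoon, water_bottle, pot, jar from where it was at the start of the episode above 0.03 m).
It fails at once if the gate is thrown open (beyond 0.75 rad) (value of joint gate above 0.75 rad).
It also fails if it takes over 32 s, if anything falls off the work surface, if the arm or the gripper's body presses on something with over 40 N, if the wrist force passes 120 N, or if a joint passes its speed limit or range.

## Working session

There is one attempt and no reset: what is moved stays moved. The work goes in short steps, Python scripts to look and compute and a shell command to move; the robot and the scene stay as the last step left them, time stands still between calls to the robot, and variables do not carry over. Pictures are saved under pics/ and viewed, and the job is handed in when it is done.

```bash
mkdir -p pics; python3 - <<'E'
from station import r,capture
import cv2,numpy as np
s=r.sense(); print({k:np.round(v,3).tolist() for k,v in s.items()}, r.grip_point_offset)
for n in ["scene","side","wrist"]:
    c=capture(n); cv2.imwrite(f"pics/{n}0.png",c["img"]); print(n,c["fx"],c["fy"],c["cx"],c["cy"],np.round(c["world_from_camera"],3).tolist())
E
```

```text
{'time_s': 0.0, 'joints': [-58.639, 22.09, 0.38, -0.029, -68.411, -14.817], 'joint_velocities': [-0.029, 0.045, -0.021, -0.057, -0.055, 0.094], 'effort': [0.001, -39.066, 18.74, 4.22, 0.011, -0.0], 'tcp_pos': [0.178, -0.598, 0.2], 'ee_rot': [[-0.959, -0.285, -0.001], [-0.285, 0.959, 0.002], [0.0, 0.002, -1.0]], 'wrist_force': [0.287, -0.274, 0.857], 'moment': [-0.026, -0.009, -0.018], 'gripper_width': 0.999} -0.0187
scene 514.4851086845964 514.4851086845964 326.86448866689943 196.36162675495407 [[0.641, 0.644, -0.418, 1.201], [0.768, -0.538, 0.348, -0.572], [-0.001, -0.543, -0.84, 1.406], [0.0, 0.0, 0.0, 1.0]]
side 465.66802963045245 465.66802963045245 316.8914337548822 193.62877668906316 [[0.974, -0.147, 0.171, 0.313], [-0.226, -0.668, 0.709, -1.17], [0.01, -0.729, -0.684, 1.262], [0.0, 0.0, 0.0, 1.0]]
wrist 280.29598444252315 280.29598444252315 322.6662649947728 201.51196358281993 [[-0.284, 0.926, 0.247, 0.11], [0.959, 0.274, 0.075, -0.62], [0.002, 0.259, -0.966, 0.384], [0.0, 0.0, 0.0, 1.0]]
```

View pics/scene0.png

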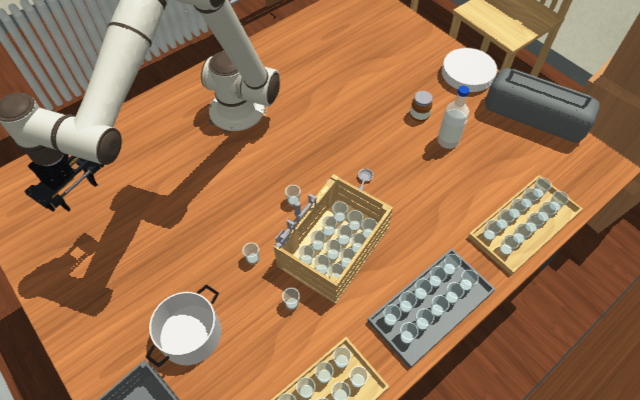

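View pics/side0.png

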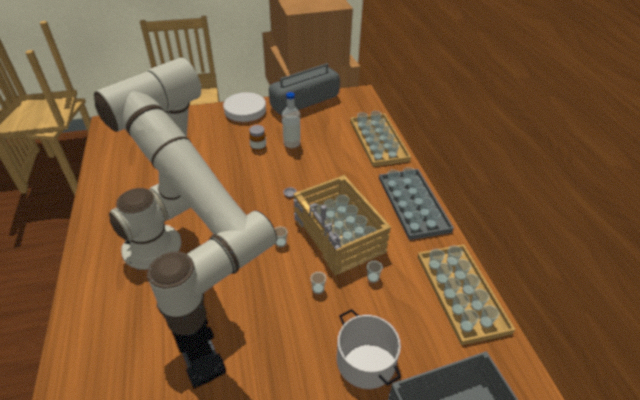

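```bash
python3 - <<'E'
import cv2
a=cv2.imread("pics/scene0.png")[165:305,240:400]; cv2.imwrite("pics/s0c.png",cv2.resize(a,None,fx=5,fy=4.2857,interpolation=2) if 0 else cv2.resize(a,(640,560),interpolation=2))
a=cv2.imread("pics/side0.png")[170:280,285:395]; cv2.imwrite("pics/d0c.png",cv2.resize(a,(550,550),interpolation=2))
E
```

```text
(no output)
```

View pics/s0c.png

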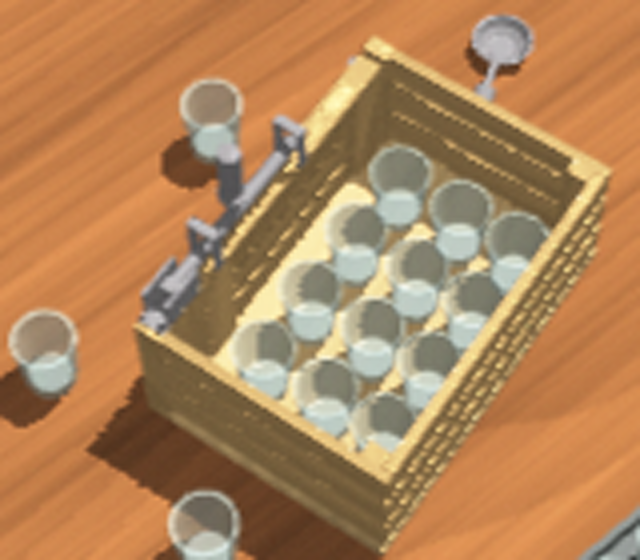

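View pics/d0c.png

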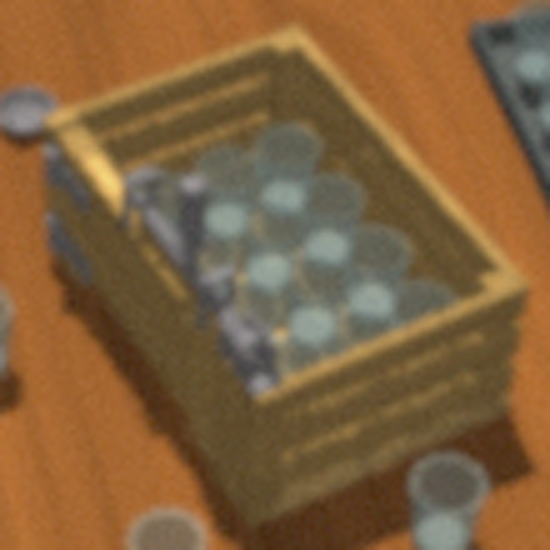

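The scene crop shows the crate's top corners at about (275,248), (336,285), (392,208) and (332,176), with the handle top at (297.5,202.5). The side view has the handle top at (323,206). Next I fit the crate pose.

```bash
cat > h.py <<'E'
import numpy as np
from station import r,capture
from scipy.optimize import least_squares
def proj(c,P):
    T=np.linalg.inv(c["world_from_camera"]); p=(T[:3,:3]@np.atleast_2d(P).T+T[:3,3:]).T
    return np.c_[c["fx"]*p[:,0]/p[:,2]+c["cx"],c["fy"]*p[:,1]/p[:,2]+c["cy"]]
def tri(obs):
    return least_squares(lambda P:np.concatenate([(proj(c,P)[0]-uv) for c,uv in obs]),[.6,0,.2])
def onz(c,uv,z):
    T=np.array(c["world_from_camera"]); d=T[:3,:3]@[(uv[0]-c["cx"])/c["fx"],(uv[1]-c["cy"])/c["fy"],1]
    return T[:3,3]+d*(z-T[2,3])/d[2]
E
python3 - <<'E'
from h import *
S=capture("scene");D=capture("side")
cs=[(275,247.5),(336.3,285),(392,207.5),(332.5,175.5)]
cd=[(337,250.4),(390,227.6),(344,176),(295,195)]
a=np.array([onz(S,u,.13) for u in cs]);b=np.array([onz(D,u,.13) for u in cd])
print(a.round(3),b.round(3))
t=tri([(S,(297.5,202.5)),(D,(323.4,206))]);print(t.x.round(4),t.fun.round(2))
C=np.array([[-.1,-.15],[.1,-.15],[.1,.15],[-.1,.15]])
def f(p,h=False):
    c,s=np.cos(p[2]),np.sin(p[2]);R=np.array([[c,-s],[s,c]])
    W=np.c_[C@R.T+p[:2],np.full(4,.13)]
    return np.concatenate([(proj(S,W)-cs).ravel(),(proj(D,W)-cd).ravel()])
q=least_squares(f,[.7,0,0]);p=q.x;print(p[:2],np.degrees(p[2]),q.fun.round(1))
c,s=np.cos(p[2]),np.sin(p[2]);R=np.array([[c,-s],[s,c]])
for n,v in dict(hinge=(-.1,.13),h0=(-.1,-.045),h5=(-.1,-.04),lip=(-.1,-.102)).items(): 
    w=R@v+p[:2];print(n,w.round(4))
    if n[0]=='h': print(proj(S,[*w,.228]),proj(D,[*w,.228]))
for n,v in dict(a=((293,195),(281,238)),):pass
for n,z,u in [("ga",.06,(292.5,191)),("gb",.06,(251,249)),("gc",.06,(291,295))]: print(n,onz(S,u,z).round(3))
E
```

```text
[[ 0.604 -0.262  0.13 ]
 [ 0.798 -0.204  0.13 ]
 [ 0.718  0.077  0.13 ]
 [ 0.519  0.018  0.13 ]] [[ 0.6   -0.265  0.13 ]
 [ 0.796 -0.209  0.13 ]
 [ 0.717  0.075  0.13 ]
 [ 0.52   0.013  0.13 ]]
[ 0.5795 -0.1581  0.2283] [-0.02  0.12 -0.09 -0.1 ]
[ 0.65892748 -0.09308149] 16.20821400350393 [-0.5  0.8 -1.7  0.9 -0.7 -1.3  1.7 -0.5  1.5 -0.2  0.3  0.1 -1.3 -0.6
 -0.2 -1.9]
hinge [0.5266 0.0038]
[[330.68063801 159.92665788]] [[296.84628998 175.47283685]]
h0 [ 0.5755 -0.1642]
[[294.78769479 202.92826247]] [[322.51734463 207.48206245]]
h5 [ 0.5741 -0.1594]
[[295.86950313 201.63220005]] [[321.73014609 206.50050496]]
lip [ 0.5914 -0.2189]Traceback (most recent call last):
  File "<stdin>", line 18, in <module>
ValueError: not enough values to unpack (expected 2, got 1)
```

```bash
python3 -m crank '[{"delta_rot":[0,0,0],"linear":[0,0,-0.05],"gripper":100},{"delta_rot":[0,0,0],"linear":[-0.02,0.01,-0.05],"gripper":100},{"delta_rot":[0,0,0],"linear":[-0.045,0.027,0],"gripper":100},{"delta_rot":[0,0,0],"linear":[-0.045,0.027,0],"gripper":100},{"delta_rot":[0,0,0],"linear":[-0.045,0.027,0],"gripper":100},{"delta_rot":[0,0,0],"linear":[-0.045,0.027,0],"gripper":100},{"delta_rot":[0,0,0],"linear":[-0.045,0.027,0],"gripper":100},{"delta_rot":[0,0,0],"linear":[-0.045,0.027,0],"gripper":100},{"delta_rot":[0,0,0],"linear":[-0.045,0.027,0],"gripper":100},{"delta_rot":[0,0,0],"linear":[-0.045,0.027,0],"gripper":100}]'
python3 - <<'E'
from h import *
import cv2
s=r.sense(); print(s["tcp_pos"],s["ee_rot"],s["time_s"])
c=capture("wrist");cv2.imwrite("pics/w1.png",c["img"])
d=np.array([.579,-.158,.30])-s["tcp_pos"];print(np.array(s["ee_rot"]).T@d)
for P in [(.579,-.158,.228),(.579,-.158,.178)]: print(proj(c,P))
E
```

```text
time_s: 1.5
tcp_pos: [0.4788, -0.2727, 0.301]
ee_rot: [[-0.959, -0.285, 0.0], [-0.285, 0.959, -0.0], [-0.0, -0.0, -1.0]]
wrist_force: [0.4, -1.4, 0.3]
gripper_width: 0.998
[ 0.47881726 -0.27274007  0.30104161] [[-9.58545902e-01 -2.84938043e-01  2.53711209e-04]
 [-2.84938066e-01  9.58545928e-01 -5.75870093e-05]
 [-2.26785116e-04 -1.27491773e-04 -9.99999966e-01]] 1.5
[-0.12872333  0.08143789  0.00106042]
[[399.44690522 319.70493992]]
[[388.80062548 292.89665406]]
```

View pics/w1.png

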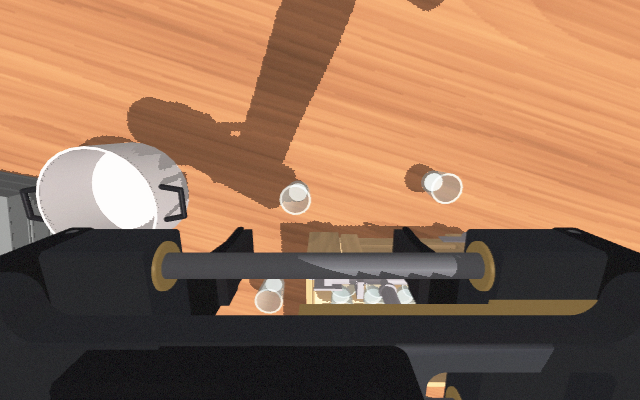

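The wrist view shows the handle near (388,292), which agrees with my estimate. I'll move above it.

```bash
python3 -m crank '[{"delta_rot":[0,0,0],"linear":[-0.045,0.027,0],"gripper":100},{"delta_rot":[0,0,0],"linear":[-0.045,0.027,0],"gripper":100},{"delta_rot":[0,0,0],"linear":[-0.039,0.027,0.02],"gripper":100},{"delta_rot":[0,0,0],"linear":[0,0,0.02],"gripper":100},{"delta_rot":[0,0,0],"linear":[0,0,0],"gripper":100},{"delta_rot":[0,0,0],"linear":[0,0,0],"gripper":100}]'
python3 - <<'E'
from h import *
import cv2
s=r.sense(); print(s["tcp_pos"],s["time_s"])
c=capture("wrist");cv2.imwrite("pics/w2.png",cv2.resize(c["img"][180:400,160:480],(800,550),interpolation=2))
for P in [(.579,-.158,.228),(.579,-.158,.178)]: print(proj(c,P))
c=capture("side");cv2.imwrite("pics/d2.png",cv2.resize(c["img"][130:290,265:425],(600,600),interpolation=2))
c=capture("scene");cv2.imwrite("pics/s2.png",cv2.resize(c["img"][125:285,220:380],(600,600),interpolation=2))
E
```

```text
time_s: 2.3
tcp_pos: [0.5787, -0.1604, 0.2619]
ee_rot: [[-0.959, -0.284, 0.001], [-0.284, 0.959, -0.001], [-0.001, -0.001, -1.0]]
wrist_force: [0.1, -0.2, 1.0]
gripper_width: 1.002
[ 0.57869206 -0.16039777  0.26194674] 2.3
[[326.25662521 217.71261041]]
[[325.67639559 201.77136694]]
```

View pics/w2.png

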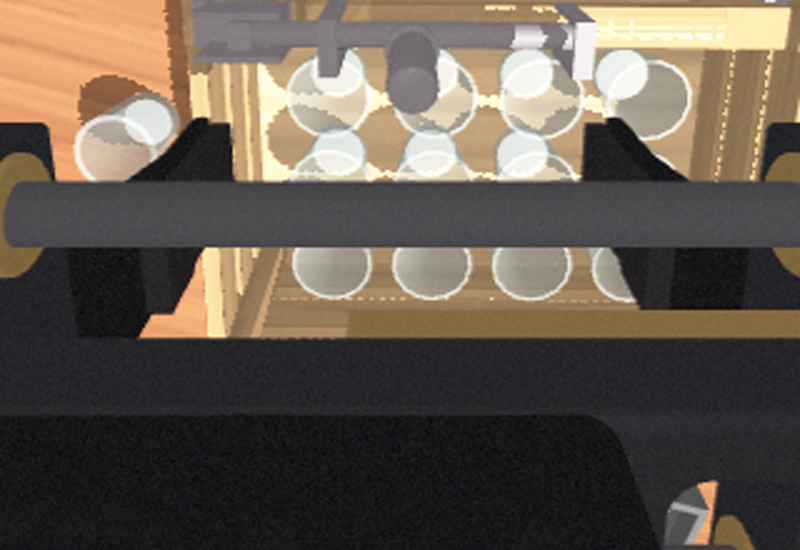

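View pics/d2.png

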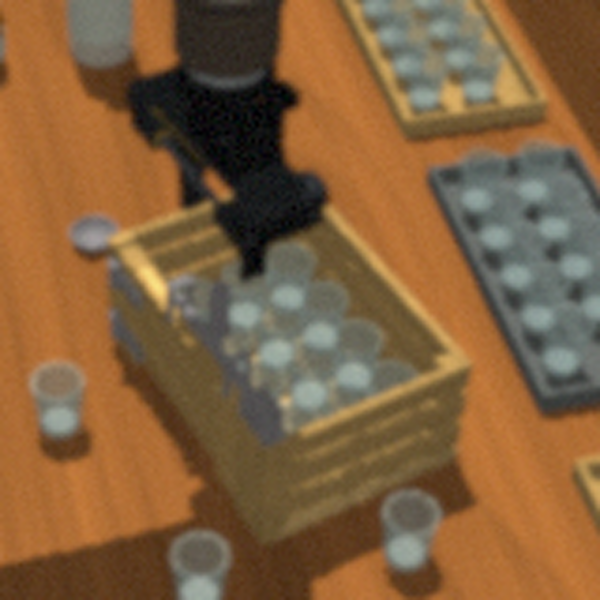

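View pics/s2.png

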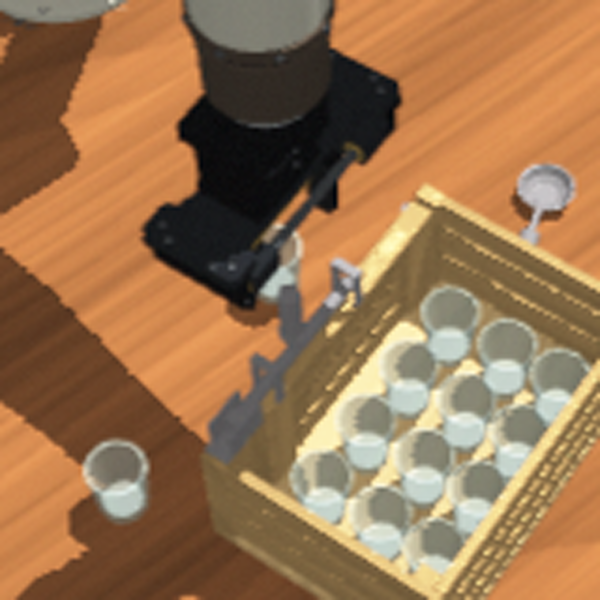

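```bash
python3 - <<'E'
from h import *
s=r.sense();c=capture("wrist")
for uv,z in [((325.2,216),.228),((323.6,197),.176)]: 
  w=onz(c,uv,z);print(w.round(4))
for w in [(.5795,-.1581,.1843),onz(c,(325.2,216),.228)]:
  print(np.array(s["ee_rot"]).T@(np.array(w)-s["tcp_pos"]))
E
```

```text
[ 0.5779 -0.1593  0.228 ]
[ 0.5755 -0.1612  0.176 ]
[-0.0012935   0.00212471  0.07796601]
[0.00043176 0.00141484 0.03426292]
```

```bash
python3 -m crank '[{"delta_rot":[0,0,0],"linear":[0,0.0017,0.02],"gripper":100},{"delta_rot":[0,0,0],"linear":[0,0,0.02],"gripper":100},{"delta_rot":[0,0,0],"linear":[0,0,0.02],"gripper":100},{"delta_rot":[0,0,0],"linear":[0,0,0.017],"gripper":100},{"delta_rot":[0,0,0],"linear":[0,0,0],"gripper":45},{"delta_rot":[0,0,0],"linear":[0,0,0],"gripper":45},{"delta_rot":[0,0,0],"linear":[0,0,0],"gripper":45}]'
python3 - <<'E'
from h import *
import cv2
c=capture("wrist");cv2.imwrite("pics/w3.png",cv2.resize(c["img"][100:320,160:480],(800,550),interpolation=2))
c=capture("side");a=cv2.resize(c["img"][150:270,275:375],(400,480),interpolation=2)
c=capture("scene");b=cv2.resize(c["img"][135:255,240:340],(400,480),interpolation=2)
cv2.imwrite("pics/ds3.png",np.hstack([a,b]))
E
```

```text
time_s: 3.38
tcp_pos: [0.5786, -0.1584, 0.1852]
ee_rot: [[-0.959, -0.285, 0.002], [-0.285, 0.959, -0.0], [-0.002, -0.001, -1.0]]
wrist_force: [-0.7, -0.0, 0.7]
gripper_width: 0.75
```

View pics/w3.png

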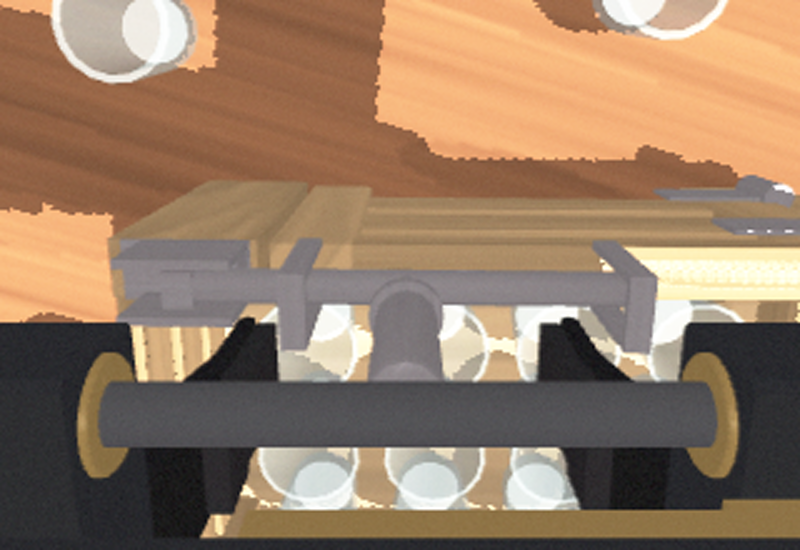

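View pics/ds3.png

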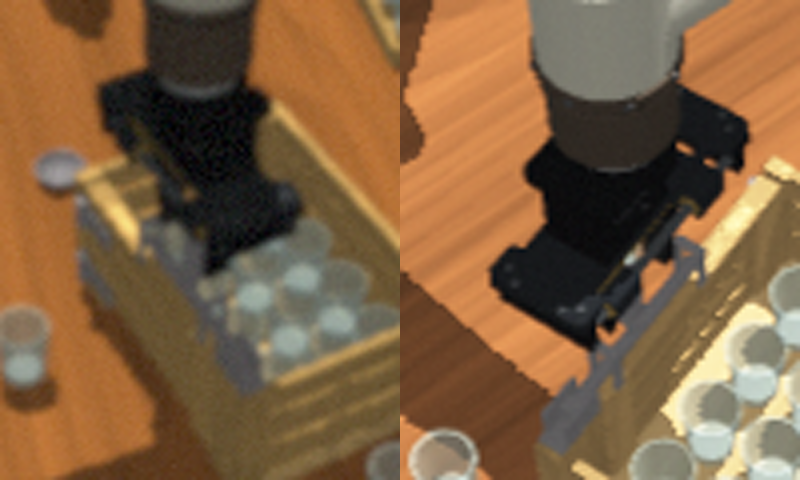

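The wrist view shows the handle at x≈407, between finger edges at 277 and 540, so it is centred. Closing now.

```bash
python3 -m crank '[{"delta_rot":[0,0,0],"linear":[0,0,0],"gripper":0},{"delta_rot":[0,0,0],"linear":[0,0,0],"gripper":0},{"delta_rot":[0,0,0],"linear":[0,0,0],"gripper":0},{"delta_rot":[0,0,0],"linear":[0,0,0],"gripper":0},{"delta_rot":[0,0,0],"linear":[0,0,0],"gripper":0},{"delta_rot":[0,0,0],"linear":[0,0,0],"gripper":0},{"delta_rot":[0,0,0],"linear":[0,0,0],"gripper":0},{"delta_rot":[0,0,0],"linear":[0,0,0],"gripper":0}]'
python3 - <<'E'
from h import *
import cv2
c=capture("wrist");cv2.imwrite("pics/w4.png",cv2.resize(c["img"][100:320,160:480],(800,550),interpolation=2))
E
```

```text
time_s: 4.53
tcp_pos: [0.578, -0.1583, 0.1839]
ee_rot: [[-0.959, -0.285, 0.0], [-0.285, 0.959, -0.0], [-0.0, -0.0, -1.0]]
wrist_force: [0.3, 0.5, 0.6]
gripper_width: 0.199
```

View pics/w4.png

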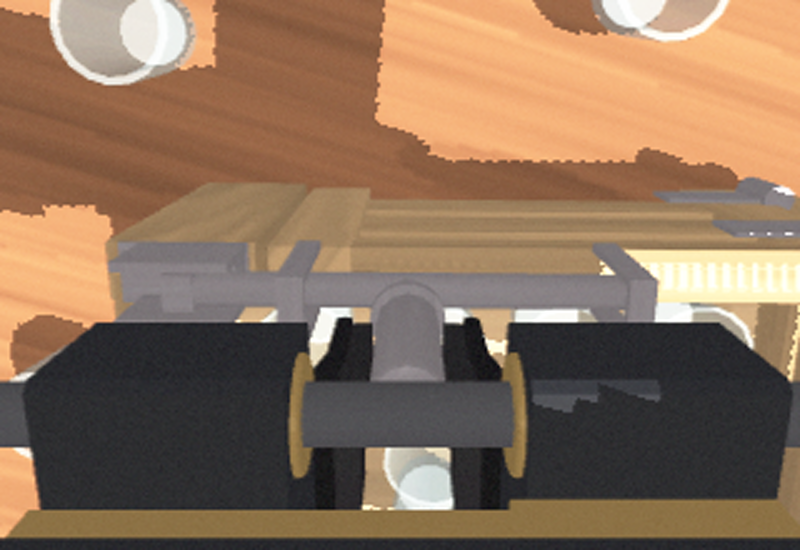

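The handle is held between the pads at a width of 0.199, about 17 mm. Next, a straight lift of 12 mm.

```bash
python3 -m crank '[{"delta_rot":[0,0,0],"linear":[0,0,-0.004],"gripper":0},{"delta_rot":[0,0,0],"linear":[0,0,-0.004],"gripper":0},{"delta_rot":[0,0,0],"linear":[0,0,-0.004],"gripper":0},{"delta_rot":[0,0,0],"linear":[0,0,0],"gripper":0},{"delta_rot":[0,0,0],"linear":[0,0,0],"gripper":0}]'
python3 - <<'E'
from h import *
import cv2
c=capture("wrist");cv2.imwrite("pics/w5.png",cv2.resize(c["img"][100:320,160:480],(800,550),interpolation=2))
E
```

```text
time_s: 5.2
tcp_pos: [0.578, -0.1582, 0.1959]
ee_rot: [[-0.959, -0.285, 0.0], [-0.285, 0.959, 0.0], [-0.0, 0.0, -1.0]]
wrist_force: [1.2, -0.7, -0.9]
gripper_width: 0.198
```

View pics/w5.png

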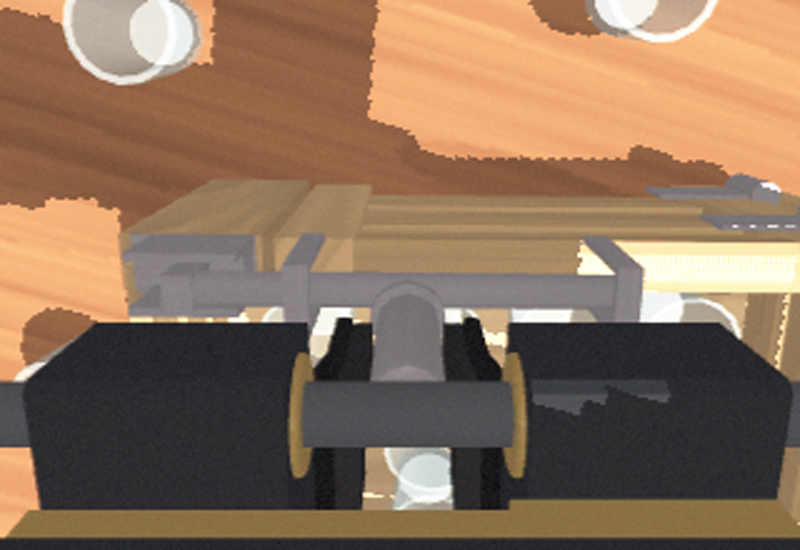

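The rod stayed fixed in the image relative to the hand while the guides and keeper receded, so the bolt is lifted. Now I draw it along +y.

```bash
python3 -m crank '[{"delta_rot":[0,0,0],"linear":[0,0.004,0],"gripper":0},{"delta_rot":[0,0,0],"linear":[0,0.004,0],"gripper":0},{"delta_rot":[0,0,0],"linear":[0,0.004,0],"gripper":0},{"delta_rot":[0,0,0],"linear":[0,0,0],"gripper":0}]'; python3 -m crank '[{"delta_rot":[0,0,0],"linear":[0,0.004,0],"gripper":0},{"delta_rot":[0,0,0],"linear":[0,0.005,0],"gripper":0},{"delta_rot":[0,0,0],"linear":[0,0.005,0],"gripper":0},{"delta_rot":[0,0,0],"linear":[0,0.005,0],"gripper":0},{"delta_rot":[0,0,0],"linear":[0,0.005,0],"gripper":0},{"delta_rot":[0,0,0],"linear":[0,0,0],"gripper":0},{"delta_rot":[0,0,0],"linear":[0,0,0],"gripper":0}]'
python3 - <<'E'
from h import *
import cv2
c=capture("wrist");cv2.imwrite("pics/w6.png",cv2.resize(c["img"][100:320,160:480],(800,550),interpolation=2))
E
```

```text
time_s: 5.75
tcp_pos: [0.5745, -0.146, 0.1959]
ee_rot: [[-0.958, -0.285, -0.0], [-0.285, 0.958, 0.001], [-0.0, 0.001, -1.0]]
wrist_force: [0.9, 0.0, -1.8]
gripper_width: 0.197
time_s: 6.62
tcp_pos: [0.5678, -0.1231, 0.1959]
ee_rot: [[-0.959, -0.285, -0.0], [-0.285, 0.959, 0.001], [-0.0, 0.001, -1.0]]
wrist_force: [0.9, 1.6, -1.0]
gripper_width: 0.192
```

View pics/w6.png

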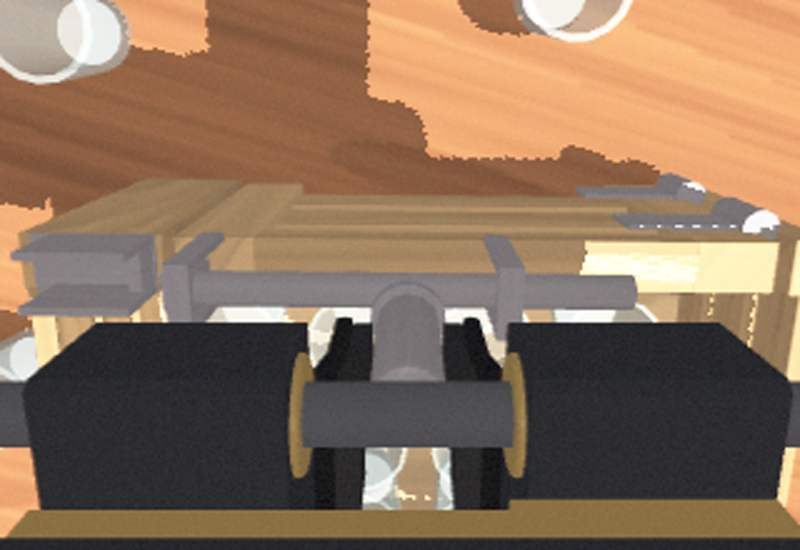

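The nose has left the keeper at (85,280): about 37 mm travelled, with low forces. Hand-to-hinge distance is about 0.136 m, so I swing about the hinge (tool +z), 2° per row.

```bash
python3 -m crank '[{"delta_rot":[0,0,0.02],"linear":[0.0027,0,0],"gripper":0},{"delta_rot":[0,0,0.035],"linear":[0.0047,0.0001,0],"gripper":0},{"delta_rot":[0,0,0.035],"linear":[0.0047,0.0001,0],"gripper":0},{"delta_rot":[0,0,0.035],"linear":[0.0047,0.0001,0],"gripper":0},{"delta_rot":[0,0,0],"linear":[0,0,0],"gripper":0}]'
python3 - <<'E'
from h import *
import cv2
c=capture("wrist");cv2.imwrite("pics/w7.png",cv2.resize(c["img"][100:320,160:480],(800,550),interpolation=2))
E
```

```text
time_s: 7.3
tcp_pos: [0.5512, -0.1276, 0.1962]
ee_rot: [[-0.987, -0.162, 0.0], [-0.162, 0.987, -0.0], [-0.0, -0.0, -1.0]]
wrist_force: [1.8, 2.1, -1.8]
gripper_width: 0.195
```

View pics/w7.png

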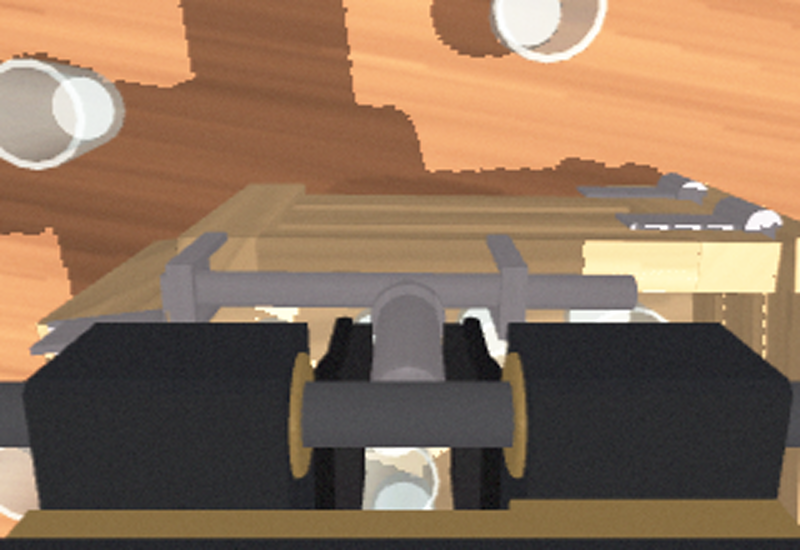

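The gate follows the hand: the post and keeper stay behind at lower left, and the bolt still sits where it did in its guides. I continue to about 21°.

```bash
python3 -m crank '[{"delta_rot":[0,0,0.035],"linear":[0.0047,0.0001,0],"gripper":0},{"delta_rot":[0,0,0.035],"linear":[0.0047,0.0001,0],"gripper":0},{"delta_rot":[0,0,0.035],"linear":[0.0047,0.0001,0],"gripper":0},{"delta_rot":[0,0,0.035],"linear":[0.0047,0.0001,0],"gripper":0},{"delta_rot":[0,0,0.035],"linear":[0.0047,0.0001,0],"gripper":0},{"delta_rot":[0,0,0.035],"linear":[0.0047,0.0001,0],"gripper":0},{"delta_rot":[0,0,0.02],"linear":[0.0027,0,0],"gripper":0},{"delta_rot":[0,0,0],"linear":[0,0,0],"gripper":0},{"delta_rot":[0,0,0],"linear":[0,0,0],"gripper":0},{"delta_rot":[0,0,0],"linear":[0,0,0],"gripper":0}]'
python3 - <<'E'
from h import *
import cv2
s=r.sense();t=np.array(s["tcp_pos"])
p=(.65893,-.09308,np.radians(16.3));c,q=np.cos(p[2]),np.sin(p[2])
for h in [(.5266,.0038),(.5294,.0075)]:
  v=np.array([[c,q],[-q,c]])@(t[:2]-h);print("angle",np.arctan2(-v[0],-v[1]),"R",np.hypot(*v),s["joint_velocities"])
print("tool yaw",np.degrees(np.arctan2(-s["ee_rot"][0][1],s["ee_rot"][1][1])))
c=capture("wrist");cv2.imwrite("pics/w8.png",cv2.resize(c["img"][100:320,160:480],(800,550),interpolation=2))
c=capture("side");a=cv2.resize(c["img"][140:290,265:390],(400,480),interpolation=2)
c=capture("scene");b=cv2.resize(c["img"][140:310,240:380],(395,480),interpolation=2)
cv2.imwrite("pics/ds8.png",np.hstack([a,b]))
E
```

```text
time_s: 8.6
tcp_pos: [0.5207, -0.1289, 0.196]
ee_rot: [[-0.998, 0.066, 0.0], [0.066, 0.998, -0.0], [-0.0, -0.0, -1.0]]
wrist_force: [3.2, 0.3, -1.5]
gripper_width: 0.195
angle 0.32866304021383996 R 0.1328549350245024 [-0.02129267 -0.01253082 -0.00154009 -0.08112497  0.0609032  -0.04682445]
angle 0.3479317508307464 R 0.1367003500735041 [-0.02129267 -0.01253082 -0.00154009 -0.08112497  0.0609032  -0.04682445]
tool yaw -3.785142793431457
```

View pics/w8.png

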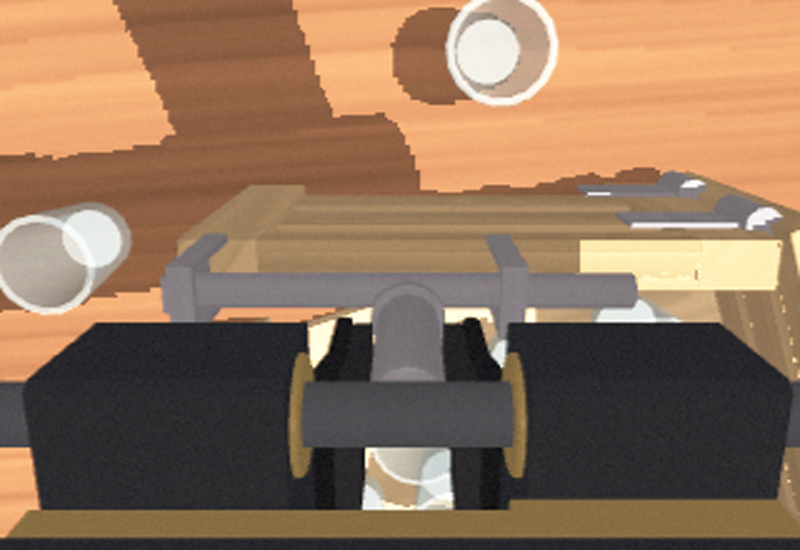

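View pics/ds8.png

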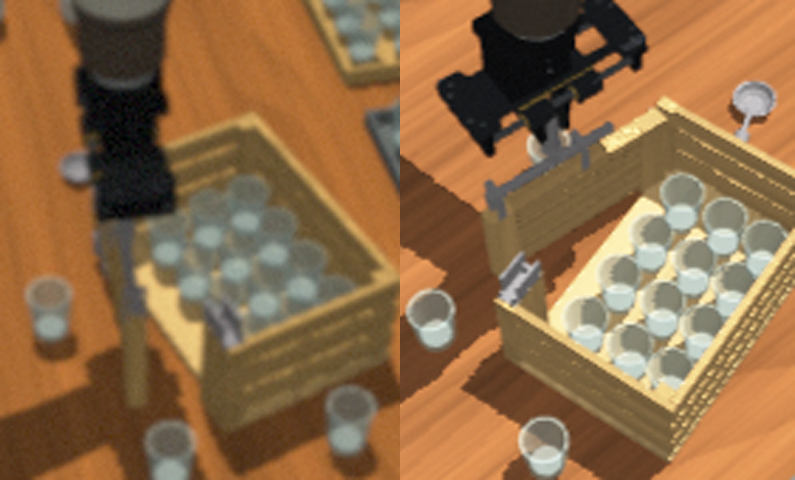

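The gate is about 19–20° ajar, the bolt is drawn and still gripped, and the glasses have not moved. Now one settled check, then I hand in.

```bash
python3 -m crank '[{"delta_rot":[0,0,0],"linear":[0,0,0],"gripper":0},{"delta_rot":[0,0,0],"linear":[0,0,0],"gripper":0}]' && python3 -c "
from station import workorder
print(workorder.finish_job())"
```

```text
time_s: 9.0
tcp_pos: [0.5207, -0.1289, 0.196]
ee_rot: [[-0.998, 0.066, 0.0], [0.066, 0.998, -0.0], [-0.0, -0.0, -1.0]]
wrist_force: [3.2, 1.2, -1.0]
gripper_width: 0.194
the job is handed in; nothing more can be done
None
```

I lifted the bolt about 12 mm by its handle, drew it back about 37 mm clear of the keeper, and swung the gate to about 19–20°. I handed the job in at 9.0 s of the 32 s allowed, with the handle still gripped; no verdict is reported.

- **Gate and bolt:** My two estimates of the hinge position give 0.33 and 0.35 rad, inside the 0.19–0.54 range. The hand turned 20.3° in all. The bolt stayed where it was in its guides during the swing.
- **Hold:** The hand did not move between the last two readings. The wrist force was about 3.5 N, and the gripper stood at 0.194, about 17 mm on the 18 mm handle.
- **Forces:** The wrist forces I read during the lift and draw stayed under 3 N, so I saw no sign of wrenching against the lip. I had no direct reading of the contact force there.
- **Other things on the table:** The three loose glasses and the spoon looked unmoved in the last pictures. I did not re-check the bottle, jar and pot, but the arm did not go near them at their height.

No check failed. The small disagreement was in the crate fit, whose corners were up to about 2 pixels off. That left roughly 4–5 mm of doubt in the hinge position and about 1° in the gate angle.

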